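Balance the plaster cast on the ridge

TASK

The long plaster cast has to hang from a single pin, so we need its balance point: lift it off the two bearers, lay it lengthwise across the ridge of the balancing stand, its middle over the ridge to begin with, then slide it along the ridge until it stays level and still on the ridge alone, both catches free, when you let go. Plaster chips easily: set it down and slide it gently, never bang it on the stand or drop it on the table, and leave the other things on the table where they are.

Things in the scene. Friction and masses are not known exactly. Their poses are not given: they have to be found in the camera images.
- cast: rigid off-white bar, flat underside, 350 mm long along its x; origin at mid-length, in the underside. Shaft (x -145 to +125 mm) 30 mm wide, 26 mm thick, look-only beads on top, a raised band at its middle. At -x an end block 30 long, 42 wide, 30 mm tall; a thicker block at +x. Mass 0.39 to 0.65 kg. Starts on the bearers, underside 45 mm up
- thick_end (a point): middle of the top of the cast's thick end block (50 mm long, 56 wide, 42 tall, a look-only knob on top), 150 mm from the cast's origin along its +x. The cast's centre of mass lies somewhere from 15 to 70 mm from its origin towards this end, different in every cast (hidden iron); axes as the cast's
- stand: balancing stand, fixed, all wood: base board 230 (x) x 110 (y) x 18 mm; origin at the centre of its underside, on the table. An upright batten in the middle carries the ridge; a lower catch block stands 80 mm from it on either side along x. The cast is laid along the stand's x, either end first
- ridge (a point): middle of the ridge, the batten's flat top edge: 16 mm wide along the stand's x, 26 mm long along its y, 90 mm above the table. With its centre of mass over these 16 mm the cast stays level on the ridge alone; otherwise it tips about 0.07 rad onto one catch; let go while tilted or swinging it may rock for some seconds before it rests; axes as the stand's
- catch (a point): middle of the top of one of the two equal catch blocks (20 mm along x, 50 mm along y), 84 mm above the table, 6 mm below the ridge, 80 mm from it along the stand's +x; the other is its mirror image at -x
- bearers: two fixed wooden blocks, 30 mm (x) x 100 mm (y) x 45 mm tall, centred 85 mm either side of the origin along its x, joined by thin strips on the table; the cast starts lying across them along their x; origin on the table between them
- chisel: carver's chisel with a dark wooden handle, 200 mm long, bystander lying between the stand and the bearers
- offcut: white marble offcut, 55 x 45 x 26 mm, bystander
- chip: small plaster offcut, 45 x 34 x 16 mm, bystander lying on the table between the bearers, under the cast
- mallet: round wooden carver's mallet standing on its head, 92 mm across, 203 mm tall, bystander
- brush: wooden dusting brush, bystander
- rubbing_block: grey rubbing stone, 100 x 55 x 32 mm, bystander
- tin: plain metal tin, 90 mm across, 110 mm tall, bystander
Not all that is in view belongs to the job. Of the things that look like the bearers, take the one that is farthest from the robot's base at the start.

How it is judged:
By the outcome, as a careful person would: the job done as asked, in the order asked, and still so for the second after the job is handed in, with the robot touching nothing.
It also fails if it takes over 72 s, if anything falls off the work surface, if the arm or the gripper's body presses on something with over 40 N, if the wrist force passes 120 N, or if a joint passes its speed limit or range.

ROBOT

A 6-joint arm with a two-finger parallel gripper is mounted at the origin on the work surface. World frame = base frame: x ahead of the robot, y to its left, z up, the work surface at z = 0. Lengths are in m, angles in rad, forces in N, time in s.
With the tool pointing down it reaches from about 0.35 to 0.725 m from the base axis. Payload 6 kg.
Tool frame: the origin (TCP) lies midway between the tips of the shut fingers; the grasp point (between the pads) lies 19 mm behind it; z points along the fingers, y is the line along which they close (so a half turn about z gives the same grasp; the last joint's range is limited). The gripper opens to 85 mm and grips with 20 to 120 N. Pads are 22 mm wide; open, the fingers measure 114 mm over their backs; the gripper's body (76 mm by 85 mm) begins 54 mm behind the grasp point. The pads swing forward as they close: fully open they stand 13 mm farther back than shut.
Start: joints at [1.456, 0.04, 0.085, 0, -1.615, -0.334], TCP at [0.26, 0.541, 0.231] pointing down, gripper open.
Joint ranges: [-2.56, 2.56], [-1.29, 2.01], [-1.08, 1.49], [-3.29, 1.98], [-2.81, -0.18], [-2.99, 2.99]. Speed limits (rad/s): [2.57, 2.57, 3.01, 3.14, 3.14, 3.14].

INTERFACE

Orientations are given as a unit quaternion [w, x, y, z].
In Python, from workcell import bot, grab_frame, nets gives the robot as it stands. The module is installed in compiled form; this text tells all that it offers.
- The arm moves only by the tool move_arm, never from a script. Its argument "moves" is a list of rows, each a list of 5 numbers: the finger opening in mm, from 0 to 85.4, then the shift along the world's x, y, z in parts of the range, where 1.0 means 750 mm, then the turn about the world's z in a scale on which 1.0 is 120 degrees. In form: [[claw, x, y, z, spin], ...]. A call has 1 to 8 rows; each row is the pose to reach, as a shift and turn from the pose commanded when the call began; what a row does not reach only later rows make up. A row lasts 1/12 s, in which the tool goes at most 41.7 mm and 7.16 degrees, less where a joint would pass 70% of its speed; a pose out of reach is approached as far as the arm can. A shift or turn number past 1, either way, is cut back to 1. A call with a gripper value outside its range is refused whole. The fingers move at their own pace and stop on an object; "newtons" is the grip in N (left out, the last holds). Time passes only in rows, so rows that repeat a pose let the fingers close. It gives the time, the measured TCP pose, the force, the opening and the grip force at its end, in the units of the state.
- bot.observe(): the state, without advancing time (a new reading comes with each control period).
- grab_frame(name): name is "scene" or "top"; returns a dict with "color" (400x640x3 uint8, red, green, blue), "K" (3x3 intrinsics, pixels), "k1" (the pictures are not rectified: a ray, as slopes to the right and down, at radius r is drawn at 1 + k1 r^2 times it, then the intrinsics apply), "extrinsics" (4x4, takes a point from world to camera coordinates). Camera axes: x right, y up, looking along -z (the intrinsics and any distortion apply to the point x, -y, -z); pixel columns grow to the right and rows downward; lengths in m; the calibration is good to about 2 mm. A picture is of the moment at which its call begins. There is no depth.
- bot.job_done(): hands the job in; it is judged then, once.
Trained networks look in a picture, given as the dict that the camera call returned (one of the last four; its "shot" number tells which), for a name from the list of things; names that differ only in an ending like _2 or _b are one class to them, and where a whole thing is asked for, a point or a joint stands for the part that bears it (a point fixed in the world has none). Each returns a list of dicts, best first, with "p" (0 to 1); they miss things now and then, are a little off and sometimes report something else, mostly with a low value. They report only what shows in the picture. A call takes as long as a camera call. They do not tell look-alikes from the thing itself.
- nets.masks_of(picture, query): "region" (400x640 bool, what is visible of it).
- nets.tip_of(picture, query): "location" ([x, y, z] in m, in the coordinates of the camera as it stood for that picture, good to about 4 mm: a listed point, or the origin of a listed thing).
The state is a dict: "clock": time; "joint_pos": joint angles; "joint_velocities": joint speeds; "joint_torque": joint torques, N m; "tcp_pos": TCP position; "tcp_rot": TCP orientation; "force": force on the tool from outside, world axes, zero at the start; "torque": the same for the moment, N m; "finger_gap": finger opening in m; "gripper_force": force on a finger pad.
Only numpy, scipy, OpenCV 4.12 (cv2) and the standard library are available. Lean on these libraries where they do the work, as an engineer would, in place of code of your own. Each camera call takes 0.05 s, during which the arm holds its last target. There are 200 camera calls.

## Working session

There is one attempt and no reset: what is moved stays moved. The work goes in short steps, Python scripts to look and compute and a tool call to move; the robot and the scene stay as the last step left them, time stands still between calls to the robot, and variables do not carry over. Pictures are saved under pics/ and viewed, at most 10 in all, crops included, and the job is handed in when it is done.

Besides the shell and the picture viewer there is one more tool, called after "Call:" in YAML: its name, and indented under it one key for each argument. move_arm: Moves the arm, as the interface text tells. Its arguments: {"type":"object","properties":{"moves":{"type":"array"},"newtons":{"type":"number"}},"required":["moves"]}

```bash
mkdir -p pics; cat > h.py <<'E'
import numpy as np, cv2
from workcell import bot, grab_frame, nets
def toworld(f,p):
    E=np.array(f["extrinsics"]);return (np.linalg.inv(E)@np.r_[p,1])[:3]
def proj(f,P):
    E=np.array(f["extrinsics"]);c=(E@np.r_[P,1])[:3];s=np.array([c[0],-c[1]])/-c[2]
    s=s*(1+f["k1"]*(s@s));K=np.array(f["K"]);return K[:2,:2]@s+K[:2,2]
def unproj(f,uv,z):
    K=np.array(f["K"]);d=np.linalg.solve(K[:2,:2],np.array(uv,float)-K[:2,2]);s=d.copy()
    for _ in range(20): s=d/(1+f["k1"]*(s@s))
    E=np.linalg.inv(np.array(f["extrinsics"]));r=E[:3,:3]@np.r_[s[0],-s[1],-1];o=E[:3,3]
    return o+r*(z-o[2])/r[2]
def save(f,n,crop=None,k=1):
    im=f["color"][:,:,::-1]
    if crop: a,b,c,d=crop; im=im[b:d,a:c]
    cv2.imwrite("pics/"+n,cv2.resize(im,None,fx=k,fy=k))
E
python3 - <<'E'
from h import *
s=bot.observe();print({k:np.round(v,3) for k,v in s.items()})
for c in("scene","top"):
    f=grab_frame(c);save(f,c+"0.png")
    for q in("cast","thick_end","stand","ridge","catch","bearers","chisel","tin","mallet","offcut","brush","rubbing_block","chip"):
        for r in nets.tip_of(f,q)[:4]:
            w=toworld(f,r["location"]);print(c,q,round(r["p"],2),np.round(w,3),np.round(proj(f,w)))
E
```

```text
{'clock': np.float64(0.0), 'joint_pos': array([ 1.456,  0.041,  0.084, -0.   , -1.615, -0.334]), 'joint_velocities': array([ 0.001,  0.   , -0.   , -0.   ,  0.   ,  0.   ]), 'joint_torque': array([-0.0000e+00, -3.6820e+01,  3.4742e+01,  6.9320e+00, -5.0000e-03,
       -0.0000e+00]), 'tcp_pos': array([0.26, 0.54, 0.23]), 'tcp_rot': array([ 0.001,  0.975, -0.222, -0.   ]), 'force': array([-0.32 , -0.2  ,  0.163]), 'torque': array([-0.026, -0.037,  0.041]), 'gripper_force': np.float64(0.0), 'finger_gap': np.float64(0.086)}
scene cast 0.66 [0.547 0.224 0.046] [372. 178.]
scene thick_end 0.85 [0.696 0.228 0.084] [412. 181.]
scene stand 0.73 [ 0.569 -0.244 -0.001] [295. 269.]
scene ridge 0.6 [ 0.566 -0.242  0.09 ] [293. 244.]
scene catch 0.93 [ 0.648 -0.241  0.083] [318. 257.]
scene bearers 0.88 [0.549 0.217 0.004] [371. 189.]
scene bearers 0.66 [0.229 0.316 0.005] [312. 151.]
scene bearers 0.65 [ 0.307 -0.181 -0.   ] [241. 225.]
scene chisel 0.58 [ 0.519 -0.014 -0.   ] [326. 221.]
scene tin 0.91 [ 0.646 -0.439  0.006] [273. 323.]
scene mallet 0.81 [ 0.81  -0.023  0.003] [407. 256.]
scene 
[... 511 characters left out ...]
e 0.7 [ 0.566 -0.244  0.087] [396. 185.]
top ridge 0.7 [ 0.557  0.219 -0.002] [253. 193.]
top catch 0.88 [ 0.651 -0.239  0.085] [394. 159.]
top bearers 0.91 [ 0.306 -0.182 -0.   ] [375. 270.]
top bearers 0.75 [ 0.225  0.313 -0.002] [220. 295.]
top bearers 0.67 [ 0.555  0.214 -0.001] [254. 193.]
top chisel 0.84 [ 0.525 -0.013  0.003] [323. 202.]
top chisel 0.41 [ 0.567 -0.243  0.001] [392. 190.]
top tin 0.75 [ 0.647 -0.446 -0.004] [450. 167.]
top tin 0.6 [ 0.571  0.491 -0.004] [172. 189.]
top mallet 0.7 [ 0.807 -0.019  0.002] [324. 121.]
top offcut 0.71 [ 0.685  0.012 -0.002] [315. 156.]
top brush 0.8 [ 0.568  0.49  -0.005] [172. 190.]
top rubbing_block 0.65 [ 0.425 -0.511 -0.001] [474. 233.]
```

View pics/scene0.png

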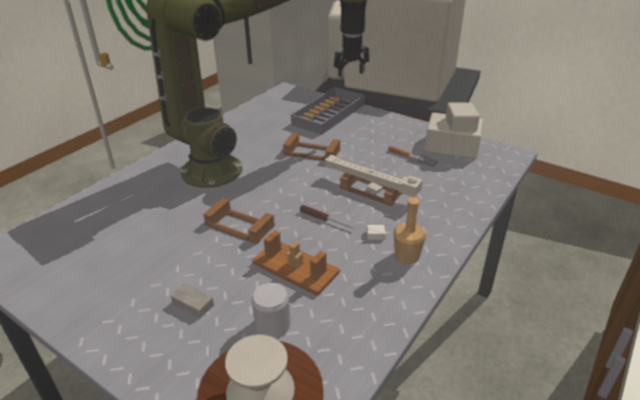

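View pics/top0.png

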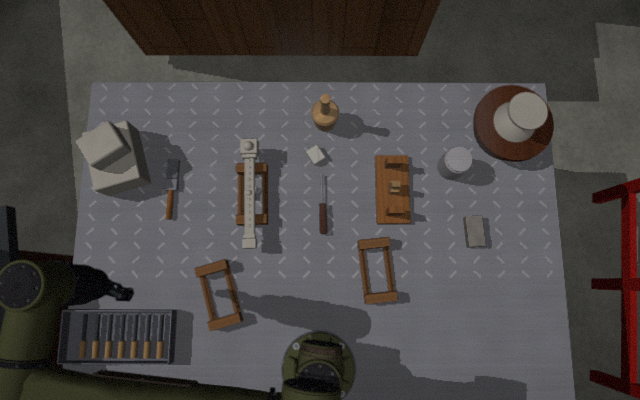

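```bash
python3 - <<'E'
from h import *
f=grab_frame("top");save(f,"crop.png",(200,100,440,300),3)
def pts(q,z,near):
    for r in nets.masks_of(f,q):
        v,u=np.nonzero(r["region"])
        if len(u)<20: continue
        P=np.array([unproj(f,(a,b),z)[:2] for a,b in zip(u,v)])
        c=cv2.minAreaRect((P*1000).astype(np.float32))
        d=P-P.mean(0);w,V=np.linalg.eigh(d.T@d);a=V[:,1]*np.sign(V[0,1])
        print(q,round(r["p"],2),len(u),np.round(P.mean(0),4),[np.round(x,1) for x in c],"pca",np.round(np.degrees(np.arctan2(a[1],a[0])),2))
pts("cast",.071,0);pts("stand",.018,0);pts("bearers",.045,0)
for q in("cast","thick_end","ridge","catch","stand"):
  L=[]
  for k in range(3):
    for c in("top","scene"):
        g=grab_frame(c)
        for r in nets.tip_of(g,q)[:1]: L.append(toworld(g,r["location"]))
  print(q,np.round(L,3).tolist())
E
```

```text
cast 0.61 1303 [0.552  0.2208] [array([545.5, 219.6]), array([353.1,  58.1]), np.float64(2.1)] pca 2.29
stand 0.75 2327 [ 0.5675 -0.2412] [array([ 569.2, -242.3]), array([113.2, 231.5]), np.float64(88.8)] pca -0.16
bearers 0.81 967 [0.5454 0.2141] [array([546.8, 217.5]), array([204. , 102.1]), np.float64(1.4)] pca 0.92
bearers 0.7 1406 [0.2294 0.308 ] [array([228.9, 308.5]), array([206.1, 107.9]), np.float64(17.0)] pca 18.35
bearers 0.68 1349 [ 0.303  -0.1818] [array([ 303.1, -182.5]), array([206.9, 106.8]), np.float64(7.7)] pca 9.17
cast [[0.544, 0.218, 0.046], [0.545, 0.223, 0.044], [0.544, 0.219, 0.045], [0.691, 0.229, 0.084], [0.543, 0.219, 0.044], [0.543, 0.224, 0.048]]
thick_end [[0.698, 0.23, 0.088], [0.567, 0.487, 0.004], [0.694, 0.229, 0.087], [0.69, 0.228, 0.086], [0.696, 0.228, 0.087], [0.69, 0.23, 0.088]]
ridge [[0.572, -0.244, 0.09], [0.569, -0.24, 0.086], [0.568, -0.243, 0.087], [0.566, -0.242, 0.088], [0.571, -0.241, 0.087], [0.569, -0.242, 0.089]]
catch [[0.651, -0.241, 0.086], [0.647, -0.246, 0.085], [0.651, -0.24, 0.085], [0.646, -0.242, 0.086], [0.653, -0.24, 0.086], [0.645, -0.243, 0.086]]
stand [[0.567, -0.244, 0.002], [0.57, -0.244, -0.001], [0.565, -0.246, 0.001], [0.572, -0.246, -0.001], [0.565, -0.245, 0.001], [0.571, -0.245, -0.0]]
```

View pics/crop.png

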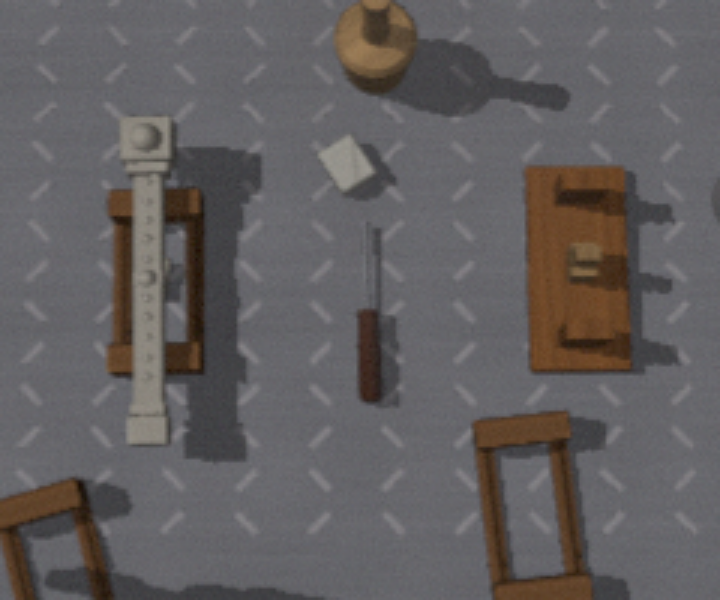

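Units first: shifts go in shares of 750 mm and turns go in shares of 120 degrees. So 232 mm / 750 = 0.3093, 203 mm / 750 = 0.2707, 28 degrees / 120 = 0.2333.

Call:
move_arm:
  moves:
    - [60, 0.0387, -0.0373, 0, 0.05]
    - [60, 0.0773, -0.0747, 0, 0.1]
    - [60, 0.116, -0.112, 0, 0.15]
    - [60, 0.1547, -0.1493, 0, 0.2]
    - [60, 0.1933, -0.1867, 0, 0.2333]
    - [60, 0.232, -0.224, 0, 0.2333]
    - [60, 0.2707, -0.2613, 0, 0.2333]
    - [60, 0.3093, -0.2987, 0, 0.2333]
  newtons: 50

```text
clock: 5.27
tcp_pos: [0.4934, 0.315, 0.2316]
tcp_rot: [-0.0, 1.0, 0.02, 0.0]
force: [0.5, 0.7, -1.0]
finger_gap: 0.0597
gripper_force: 0.0
```

```bash
python3 - <<'E'
from h import *
s=bot.observe();print(s["tcp_pos"],s["tcp_rot"],s["joint_pos"],s["finger_gap"])
f=grab_frame("top")
for n,(a,b),z in(("standL",((525,167),(531,370)),.018),("standR",((625,167),(631,370)),.018),("shaftL",((132,175),(131,400)),.071),("shaftR",((166,175),(163,400)),.071),("bear",((108,205),(107,360)),.045)):
    P=[unproj(f,(200+(p[0]-1)/3,100+(p[1]-1)/3),z) for p in(a,b)];d=P[0]-P[1];print(n,np.round(P,4)[:,:2].tolist(),np.degrees(np.arctan2(d[1],d[0])))
print("ridge top center", unproj(f,(200+584/3,100+252/3),.09))
E
```

```text
[0.49341559 0.31496489 0.23158495] [-1.97438207e-04  9.99798639e-01  2.00647213e-02  2.24342184e-04] [ 9.10525397e-01  8.46492057e-04  4.54120383e-02  1.00487779e-04
 -1.61477266e+00  7.00407515e-01] 0.059706394165221326
standL [[0.6824, -0.1869], [0.4545, -0.1888]] 0.4837155884341721
standR [[0.6828, -0.2988], [0.4546, -0.2975]] -0.32103579925501513
shaftL [[0.6573, 0.241], [0.4159, 0.2337]] 1.751869531280924
shaftR [[0.6574, 0.2046], [0.416, 0.2005]] 0.9880881033043589
bear [[0.6307, 0.2706], [0.4612, 0.2652]] 1.8326784037049626
ridge top center [ 0.56882879 -0.23924186  0.09      ]
```

Converted, -135 mm / 750 = -0.18, -110 mm / 750 = -0.1467.

Call:
move_arm:
  moves:
    - [60, 0.0427, -0.0413, 0, 0]
    - [60, 0.0853, -0.0827, 0, 0]
    - [60, 0.1253, -0.1227, 0, 0]
    - [60, 0.1253, -0.1227, -0.0533, 0]
    - [60, 0.1253, -0.1227, -0.1067, 0]
    - [60, 0.1253, -0.1227, -0.1467, 0]
    - [60, 0.1253, -0.1227, -0.18, 0]
    - [60, 0.1253, -0.1227, -0.18, 0]

```text
clock: 5.98
tcp_pos: [0.5833, 0.223, 0.0891]
tcp_rot: [0.002, 1.0, 0.019, -0.005]
force: [-0.8, -0.7, -2.2]
finger_gap: 0.0602
gripper_force: 0.0
```

```bash
python3 - <<'E'
from h import *
f=grab_frame("scene");save(f,"pre.png",(310,100,470,230),5)
E
```

```text
(no output)
```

View pics/pre.png

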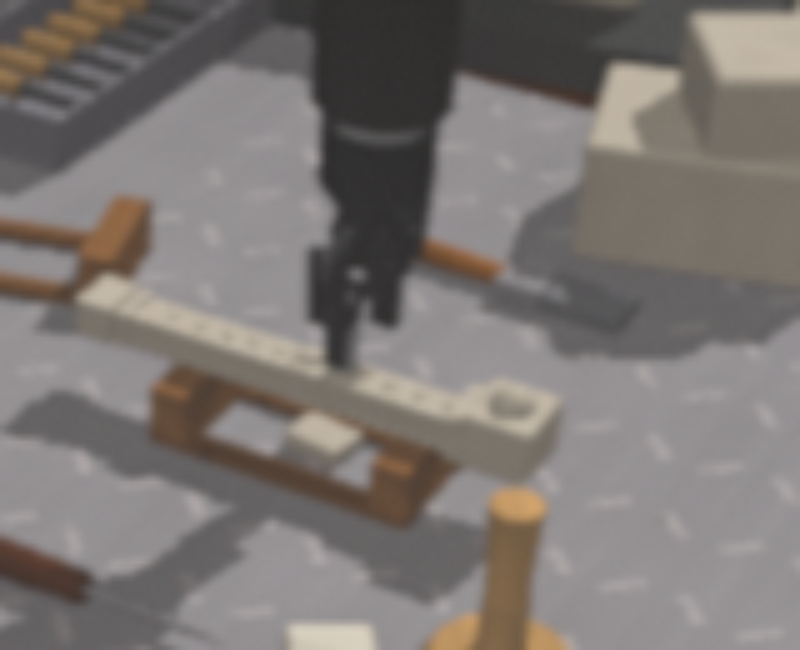

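Converted, -54 mm / 750 = -0.072, -40 mm / 750 = -0.0533.

Call:
move_arm:
  moves:
    - [60, 0, 0, -0.0267, 0]
    - [60, 0, 0, -0.0533, 0]
    - [60, 0, 0, -0.072, 0]
    - [60, 0, 0, -0.072, 0]
    - [60, 0, 0, -0.072, 0]

```text
clock: 6.45
tcp_pos: [0.5871, 0.225, 0.0443]
tcp_rot: [-0.0, 1.0, 0.02, 0.001]
force: [0.6, 0.4, 0.6]
finger_gap: 0.06
gripper_force: 0.0
```

Converted, -6 mm / 750 = -0.008, -2 mm / 750 = -0.0027.

Call:
move_arm:
  moves:
    - [60, 0, 0, -0.008, 0]
    - [60, 0, -0.0027, -0.008, 0]
    - [40, 0, -0.0027, -0.008, 0]
    - [30, 0, -0.0027, -0.008, 0]
    - [20, 0, -0.0027, -0.008, 0]
    - [20, 0, -0.0027, -0.008, 0]
    - [20, 0, -0.0027, -0.008, 0]
    - [20, 0, -0.0027, -0.008, 0]

```text
clock: 7.12
tcp_pos: [0.5867, 0.2228, 0.0372]
tcp_rot: [-0.0, 1.0, 0.02, 0.001]
force: [-1.5, 1.3, 4.5]
finger_gap: 0.0291
gripper_force: 51.2
```

```bash
python3 - <<'E'
from h import *
s=bot.observe();print({k:np.round(v,3).tolist() for k,v in s.items()})
E
```

```text
{'clock': 7.117, 'joint_pos': [0.682, 0.174, -0.128, 0.001, -1.268, 0.929], 'joint_velocities': [-0.0, 0.001, 0.001, -0.0, -0.0, -0.001], 'joint_torque': [-0.565, -39.135, 30.957, 6.116, 0.212, -0.054], 'tcp_pos': [0.587, 0.223, 0.037], 'tcp_rot': [-0.0, 1.0, 0.02, 0.001], 'force': [-1.494, 1.268, 4.543], 'torque': [0.19, 0.409, 0.026], 'gripper_force': 51.226, 'finger_gap': 0.029}
```

Converted, 80 mm / 750 = 0.1067, 70 mm / 750 = 0.0933.

Call:
move_arm:
  moves:
    - [20, 0, 0, 0.0067, 0]
    - [20, 0, 0, 0.02, 0]
    - [20, 0, 0, 0.04, 0]
    - [20, 0, 0, 0.0667, 0]
    - [20, 0, 0, 0.0933, 0]
    - [20, 0, 0, 0.1067, 0]
    - [20, 0, 0, 0.1067, 0]
    - [20, 0, 0, 0.1067, 0]
  newtons: 60

```text
clock: 7.78
tcp_pos: [0.586, 0.2227, 0.1156]
tcp_rot: [-0.0, 1.0, 0.02, -0.0]
force: [0.4, 0.1, -5.7]
finger_gap: 0.0293
gripper_force: 59.7
```

```bash
python3 - <<'E'
from h import *
F=[];T=[]
for i in range(8):
    f=grab_frame("scene");s=bot.observe();F.append(s["force"]);T.append(s["torque"])
save(f,"lift.png",(310,80,470,210),4)
print(np.round(F,2).tolist(),np.round(T,3).tolist(),np.mean(F,0),np.mean(T,0),s["tcp_pos"],s["tcp_rot"],s["gripper_force"])
g=grab_frame("top")
for q in("cast","thick_end"):
  for h in(f,g):
    for r in nets.tip_of(h,q)[:1]: print(q,np.round(toworld(h,r["location"]),4))
E
```

```text
[[0.09, 0.57, -6.02], [0.59, -0.53, -5.85], [0.25, -0.3, -4.82], [0.12, 0.21, -5.83], [0.33, -0.71, -4.69], [-1.07, 0.48, -4.67], [-0.45, -0.66, -4.14], [-0.19, -0.1, -3.69]] [[0.004, 0.064, 0.035], [-0.018, 0.013, -0.008], [0.001, 0.023, 0.004], [-0.013, -0.001, -0.052], [0.02, 0.027, -0.007], [0.018, 0.046, 0.044], [-0.014, 0.007, 0.026], [0.022, -0.001, -0.032]] [-0.04054409 -0.13038428 -4.96487144] [0.00260071 0.02212278 0.00119559] [0.58610311 0.22244878 0.11562738] [ 3.21632204e-04  9.99800953e-01  1.99448376e-02 -3.93004173e-04] 59.72931504249573
cast [0.546  0.2242 0.1241]
cast [0.5418 0.2192 0.1253]
thick_end [0.6943 0.2295 0.1656]
thick_end [0.6985 0.2264 0.1661]
```

View pics/lift.png

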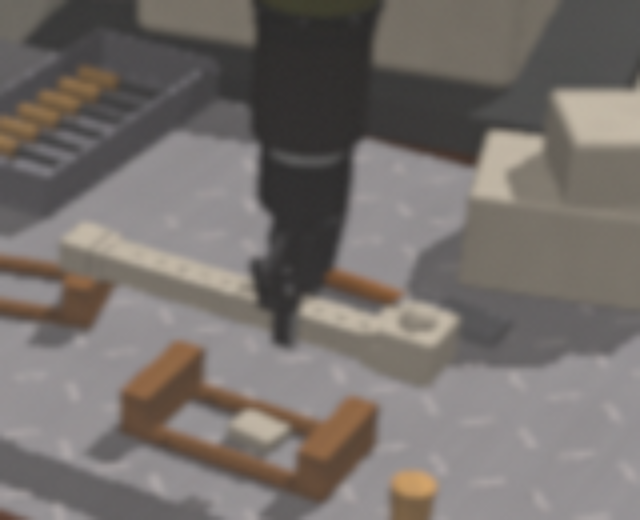

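Converted, -79 mm / 750 = -0.1053, -77 mm / 750 = -0.1027.

Call:
move_arm:
  moves:
    - [20, 0, 0, -0.0333, 0]
    - [20, 0, 0, -0.0667, 0]
    - [20, 0, 0, -0.0907, 0]
    - [20, 0, 0, -0.0987, 0]
    - [20, 0, 0, -0.1027, 0]
    - [20, 0, 0, -0.1053, 0]
    - [20, 0, 0, -0.1053, 0]

```text
clock: 9.02
tcp_pos: [0.587, 0.2229, 0.0385]
tcp_rot: [-0.0, 1.0, 0.02, 0.001]
force: [0.6, -0.3, -4.9]
finger_gap: 0.0293
gripper_force: 59.8
```

Converted, -2 mm / 750 = -0.0027, -1 mm / 750 = -0.0013.

Call:
move_arm:
  moves:
    - [20, 0, 0, -0.0013, 0]
    - [20, 0, 0, -0.0027, 0]
    - [20, 0, 0, -0.0027, 0]

```text
clock: 9.27
tcp_pos: [0.5872, 0.2231, 0.0373]
tcp_rot: [-0.001, 1.0, 0.02, 0.001]
force: [-1.4, -0.6, 1.3]
finger_gap: 0.0293
gripper_force: 60.5
```

Converted, 9 mm / 750 = 0.012, 5 mm / 750 = 0.0067.

Call:
move_arm:
  moves:
    - [38, 0, 0, 0, 0]
    - [38, 0, 0, 0, 0]
    - [38, 0.0027, 0, 0.0053, 0]
    - [38, 0.0067, 0, 0.012, 0]
    - [38, 0.0067, 0, 0.012, 0]
    - [20, 0.0067, 0, 0.012, 0]
    - [20, 0.0067, 0, 0.012, 0]
    - [20, 0.0067, 0, 0.012, 0]

```text
clock: 9.93
tcp_pos: [0.5922, 0.223, 0.0455]
tcp_rot: [-0.0, 1.0, 0.02, 0.001]
force: [1.1, 1.5, 5.7]
finger_gap: 0.029
gripper_force: 60.8
```

Converted, 110 mm / 750 = 0.1467, 95 mm / 750 = 0.1267.

Call:
move_arm:
  moves:
    - [20, 0, 0, 0, 0]
    - [20, 0, 0, 0.0067, 0]
    - [20, 0, 0, 0.02, 0]
    - [20, 0, 0, 0.0467, 0]
    - [20, 0, 0, 0.0867, 0]
    - [20, 0, 0, 0.1267, 0]
    - [20, 0, 0, 0.1467, 0]
    - [20, 0, 0, 0.1467, 0]

```text
clock: 10.6
tcp_pos: [0.5926, 0.223, 0.1588]
tcp_rot: [-0.001, 1.0, 0.02, 0.003]
force: [0.8, 0.5, -3.0]
finger_gap: 0.0288
gripper_force: 60.1
```

```bash
python3 - <<'E'
from h import *
F=[];T=[]
for i in range(24):
    f=grab_frame("scene");s=bot.observe();F.append(s["force"]);T.append(s["torque"])
print(np.mean(F,0),np.mean(T,0),np.std(T,0)/5,s["tcp_pos"],s["tcp_rot"],s["gripper_force"],s["clock"])
g=grab_frame("top")
for q in("cast","thick_end"):
  for h in(f,g):
    for r in nets.tip_of(h,q)[:1]: print(q,np.round(toworld(h,r["location"]),4))
E
```

```text
[-0.06112044 -0.15881742 -5.1276825 ] [0.00660808 0.00145114 0.00031011] [0.00531921 0.00771456 0.00745307] [0.59130113 0.22256966 0.15429851] [2.95963820e-05 9.99801007e-01 1.99485485e-02 3.72505525e-05] 59.98806059360504 11.8
cast [0.5443 0.2238 0.1563]
thick_end [0.694  0.2273 0.1903]
thick_end [0.696  0.2287 0.1972]
```

Converted, -235 mm / 750 = -0.3133, -200 mm / 750 = -0.2667, -2.3 degrees / 120 = -0.0192.

Call:
move_arm:
  moves:
    - [20, 0, -0.0133, 0, 0]
    - [20, 0, -0.04, 0, 0]
    - [20, 0, -0.08, 0, -0.0083]
    - [20, 0, -0.1267, 0, -0.0167]
    - [20, 0, -0.1733, 0, -0.0192]
    - [20, 0, -0.22, 0, -0.0192]
    - [20, 0, -0.2667, 0, -0.0192]
    - [20, 0, -0.3133, 0, -0.0192]

```text
clock: 12.72
tcp_pos: [0.5909, -0.0144, 0.1546]
tcp_rot: [0.0, 1.0, -0.0, 0.0]
force: [1.2, -0.1, -4.7]
finger_gap: 0.0285
gripper_force: 59.9
```

Converted, -230 mm / 750 = -0.3067, -220 mm / 750 = -0.2933.

Call:
move_arm:
  moves:
    - [20, 0, -0.0467, 0, 0]
    - [20, 0, -0.0933, 0, 0]
    - [20, 0, -0.14, 0, 0]
    - [20, 0.0053, -0.1867, 0, 0]
    - [20, 0.0133, -0.2267, 0, 0]
    - [20, 0.0213, -0.2667, 0, 0]
    - [20, 0.0293, -0.2933, 0, 0]
    - [20, 0.032, -0.3067, 0, 0]

```text
clock: 13.38
tcp_pos: [0.6149, -0.2457, 0.1538]
tcp_rot: [0.0, 1.0, -0.001, -0.0]
force: [-0.2, 0.9, -5.2]
finger_gap: 0.029
gripper_force: 60.1
```

Call:
move_arm:
  moves:
    - [20, 0, 0, -0.0107, 0]
    - [20, 0, 0, -0.0267, 0]
    - [20, 0, 0, -0.0453, 0]
    - [20, 0, 0, -0.056, 0]
    - [20, 0, 0, -0.056, 0]
    - [20, 0, 0, -0.056, 0]

```text
clock: 13.88
tcp_pos: [0.6148, -0.2416, 0.1112]
tcp_rot: [0.0, 1.0, 0.0, -0.001]
force: [0.2, -0.5, -3.8]
finger_gap: 0.029
gripper_force: 60.0
```

```bash
python3 - <<'E'
from h import *
f=grab_frame("scene");g=grab_frame("top");save(f,"over.png",(220,170,380,310),4);cv2.imwrite("pics/overtop.png",cv2.resize(g["color"][120:260,340:460,::-1],None,fx=4,fy=4))
s=bot.observe();print(s["tcp_pos"],s["tcp_rot"],s["force"],s["torque"])
for q in("cast","thick_end","ridge","stand","catch"):
  for h in(f,g):
    for r in nets.tip_of(h,q)[:2]: print(q,round(r["p"],2),np.round(toworld(h,r["location"]),4))
a=cv2.imread("pics/over.png");b=cv2.imread("pics/overtop.png");b=cv2.resize(b,(300,int(b.shape[0]*300/b.shape[1])))
c=np.zeros((max(a.shape[0],b.shape[0]),a.shape[1]*3//4+300,3),np.uint8);a=cv2.resize(a,None,fx=.75,fy=.75);c[:a.shape[0],:a.shape[1]]=a;c[:b.shape[0],a.shape[1]:]=b;cv2.imwrite("pics/both.png",c)
E
```

```text
[ 0.61571284 -0.24215193  0.11313817] [3.77370265e-04 9.99999722e-01 3.05198615e-04 5.66108091e-04] [-0.20440183 -1.33341605 -4.98336503] [-0.03378953 -0.04587852 -0.00067759]
cast 0.64 [ 0.5692 -0.2401  0.1136]
cast 0.68 [ 0.5649 -0.2439  0.113 ]
thick_end 0.64 [ 0.714  -0.2393  0.1476]
ridge 0.92 [ 0.5655 -0.2404  0.0871]
ridge 0.65 [ 0.5671 -0.244   0.0872]
stand 0.79 [ 5.714e-01 -2.479e-01  4.000e-04]
stand 0.38 [0.5717 0.4902 0.0056]
stand 0.81 [ 0.5655 -0.244  -0.0016]
catch 0.87 [ 0.6461 -0.2406  0.0836]
catch 0.52 [ 5.708e-01 -2.472e-01 -4.000e-04]
catch 0.81 [ 0.6504 -0.2416  0.0865]
```

View pics/both.png

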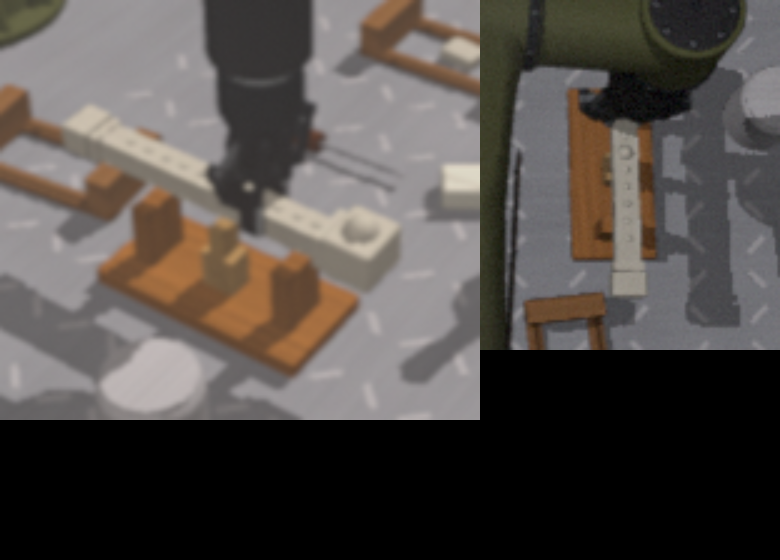

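```bash
python3 - <<'E'
from h import *
f=grab_frame("scene");g=grab_frame("top")
def ov(h,img,box,k,items):
    a,b,c,d=box;im=cv2.resize(img[b:d,a:c],None,fx=k,fy=k,interpolation=cv2.INTER_CUBIC)
    for P,col in items:
        q=np.array([((proj(h,p)-[a,b]+.5)*k) for p in P]);cv2.polylines(im,[np.int32(q)],True,col,1)
    return im
def rect(x,y,a,b,z): return [(x-a,y-b,z),(x+a,y-b,z),(x+a,y+b,z),(x-a,y+b,z)]
s=bot.observe();X,Y,Z=s["tcp_pos"];print(X,Y,Z)
R=(rect(.5685,-.243,.008,.013,.09),(0,0,255));C=(rect(.5685+.08,-.243,.01,.025,.084),(0,255,255));C2=(rect(.5685-.08,-.243,.01,.025,.084),(0,255,255))
B=(rect(.5685,-.243,.115,.055,.018),(255,255,0))
S=(rect(X-.047-.01,Y,.135,.015,Z+.025),(0,255,0))
t0=cv2.imread("pics/top0.png");s0=cv2.imread("pics/scene0.png")
box=(360,140,430,240);A=[ov(g,t0,box,4,[R,C,C2,B]),ov(g,g["color"][:,:,::-1].copy(),box,4,[R,S])]
top=np.hstack(A)
box=(235,190,355,240+50);A2=ov(f,s0,box,4,[R,C,C2,B])[:400,:]
c=np.zeros((560,800,3),np.uint8);t=cv2.resize(top,(400,286));c[:286,:400]=t
c[:286,400:743]=cv2.resize(A2,(343,286))
m=ov(f,f["color"][:,:,::-1].copy(),(235,170,355,280),4,[R,S]);m=cv2.resize(m,(298,273));c[287:560,:298]=m
c[287:560,300:700]=cv2.resize(ov(g,t0,(380,170,410,200),8,[R]),(400,273))
cv2.imwrite("pics/ov.png",c)
E
```

```text
0.6152729127121234 -0.24249129382890866 0.11222229312888611
```

View pics/ov.png

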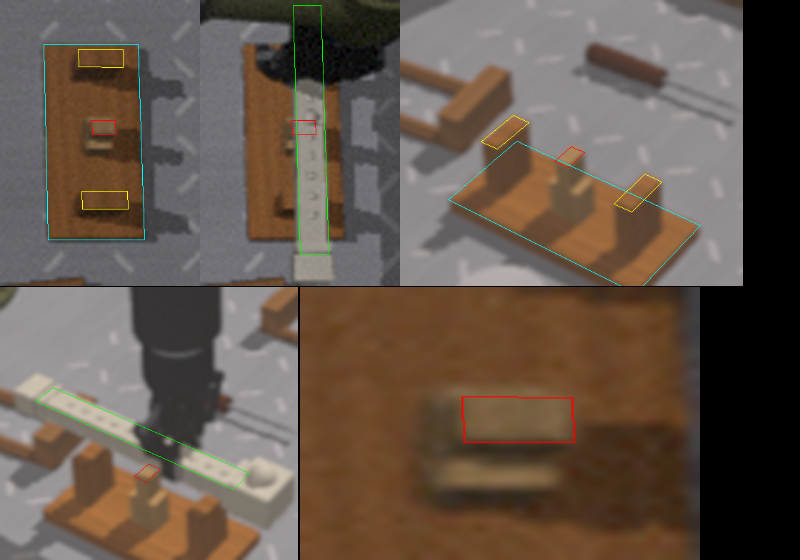

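Converted, -18 mm / 750 = -0.024, -17 mm / 750 = -0.0227.

Call:
move_arm:
  moves:
    - [20, 0, 0, -0.0067, 0]
    - [20, 0, 0, -0.0133, 0]
    - [20, 0, 0, -0.0187, 0]
    - [20, 0, 0, -0.0227, 0]
    - [20, 0, 0, -0.024, 0]
    - [20, 0, 0, -0.024, 0]

```text
clock: 15.08
tcp_pos: [0.615, -0.2424, 0.0936]
tcp_rot: [-0.0, 1.0, -0.0, -0.0]
force: [0.7, 1.4, -5.6]
finger_gap: 0.0288
gripper_force: 60.1
```

Converted, -1.5 mm / 750 = -0.002, -1 mm / 750 = -0.0013.

Call:
move_arm:
  moves:
    - [20, 0, 0, -0.0007, 0]
    - [20, 0, 0, -0.0013, 0]
    - [20, 0, 0, -0.002, 0]
    - [20, 0, 0, -0.002, 0]

```text
clock: 15.42
tcp_pos: [0.6153, -0.2424, 0.0928]
tcp_rot: [0.0, 1.0, -0.0, 0.0]
force: [-0.8, -0.6, -4.9]
finger_gap: 0.0292
gripper_force: 60.1
```

```bash
cat > st.py <<'E'
from h import *
F=[];T=[];P=[]
for i in range(6):
    f=grab_frame("scene");s=bot.observe();F.append(s["force"]);T.append(s["torque"]);P.append(s["tcp_pos"])
print(np.round(np.mean(F,0),2),np.round(np.mean(T,0),3),np.round(np.mean(P,0),4),s["clock"],s["finger_gap"])
E
python3 st.py
```

```text
[ 0.14  0.08 -5.32] [-0.016 -0.012  0.01 ] [ 0.6153 -0.2424  0.0929] 15.7167 0.028913528581331217
```

Converted, -1 mm / 750 = -0.0013, -0.5 mm / 750 = -0.0007.

Call:
move_arm:
  moves:
    - [20, 0, 0, -0.0007, 0]
    - [20, 0, 0, -0.0013, 0]
    - [20, 0, 0, -0.0013, 0]

```text
clock: 15.97
tcp_pos: [0.6152, -0.2424, 0.0916]
tcp_rot: [-0.0, 1.0, -0.0, -0.0]
force: [-0.1, 0.2, -6.0]
finger_gap: 0.029
gripper_force: 60.1
```

Converted, -0.5 mm / 750 = -0.0007.

Call:
move_arm:
  moves:
    - [20, 0, 0, -0.0007, 0]
    - [20, 0, 0, -0.0007, 0]

```text
clock: 16.13
tcp_pos: [0.6153, -0.2424, 0.0911]
tcp_rot: [0.0, 1.0, -0.0, -0.0]
force: [-0.1, -0.4, -5.6]
finger_gap: 0.0291
gripper_force: 60.1
```

```bash
python3 st.py
```

```text
[-0.18 -0.16 -5.08] [0.012 0.015 0.011] [ 0.6153 -0.2424  0.0913] 16.4333 0.028884610958797317
```

Converted, -0.5 mm / 750 = -0.0007.

Call:
move_arm:
  moves:
    - [20, 0, 0, -0.0007, 0]
    - [20, 0, 0, -0.0007, 0]
    - [20, 0, 0, -0.0007, 0]

```text
clock: 16.68
tcp_pos: [0.6153, -0.2424, 0.0907]
tcp_rot: [0.0, 1.0, -0.0, -0.0]
force: [0.1, -0.7, -5.8]
finger_gap: 0.0289
gripper_force: 60.1
```

Converted, -0.4 mm / 750 = -0.0005.

Call:
move_arm:
  moves:
    - [20, 0, 0, -0.0005, 0]
    - [20, 0, 0, -0.0005, 0]
    - [20, 0, 0, -0.0005, 0]

```text
clock: 16.93
tcp_pos: [0.6154, -0.2425, 0.0905]
tcp_rot: [0.0, 1.0, -0.0, 0.0]
force: [-0.8, 0.5, -3.8]
finger_gap: 0.0291
gripper_force: 60.3
```

```bash
python3 st.py
```

```text
[ 0.14  0.25 -3.92] [ 0.028  0.077 -0.016] [ 0.6153 -0.2425  0.0905] 17.2333 0.02907827050095286
```

Converted, -20 mm / 750 = -0.0267, -17 mm / 750 = -0.0227.

Call:
move_arm:
  moves:
    - [20, 0, 0, -0.0004, 0]
    - [20, 0, 0, -0.0004, 0]
    - [20, -0.0027, 0, -0.0004, 0]
    - [20, -0.0067, 0, -0.0004, 0]
    - [20, -0.012, 0, -0.0004, 0]
    - [20, -0.0173, 0, -0.0004, 0]
    - [20, -0.0227, 0, -0.0004, 0]
    - [20, -0.0267, 0, -0.0004, 0]

```text
clock: 17.9
tcp_pos: [0.595, -0.2426, 0.0906]
tcp_rot: [0.0, 1.0, -0.0, 0.001]
force: [1.7, 0.3, -0.9]
finger_gap: 0.0287
gripper_force: 60.5
```

```bash
python3 st.py
```

```text
[-2.3   1.07  1.12] [ 0.287  0.897 -0.026] [ 0.5946 -0.2425  0.0904] 18.2 0.02910650751943497
```

Converted, -26 mm / 750 = -0.0347, -23 mm / 750 = -0.0307.

Call:
move_arm:
  moves:
    - [20, -0.004, 0, 0, 0]
    - [20, -0.0093, 0, 0, 0]
    - [20, -0.0147, 0, 0, 0]
    - [20, -0.02, 0, 0, 0]
    - [20, -0.0253, 0, 0, 0]
    - [20, -0.0307, 0, 0, 0]
    - [20, -0.0347, 0, 0, 0]
    - [20, -0.0347, 0, 0, 0]

```text
clock: 18.87
tcp_pos: [0.5688, -0.2425, 0.0906]
tcp_rot: [0.0, 1.0, -0.0, 0.0]
force: [1.8, 1.4, 3.5]
finger_gap: 0.0289
gripper_force: 61.1
```

```bash
python3 st.py
```

```text
[-1.71  1.53  5.44] [0.513 0.53  0.018] [ 0.5688 -0.2425  0.0905] 19.1667 0.029050732260772948
```

Converted, 0.2 mm / 750 = 0.0003.

Call:
move_arm:
  moves:
    - [20, 0, 0, 0.0003, 0]
    - [20, 0, 0, 0.0003, 0]
    - [20, 0, 0, 0.0003, 0]
  newtons: 20

```text
clock: 19.42
tcp_pos: [0.5688, -0.2425, 0.0905]
tcp_rot: [0.0, 1.0, -0.0, -0.001]
force: [-1.4, 1.3, 5.8]
finger_gap: 0.029
gripper_force: 61.3
```

```bash
python3 st.py
```

```text
[-2.3   1.86  5.62] [0.514 0.735 0.006] [ 0.5688 -0.2425  0.0905] 19.7167 0.028864545960033804
```

Call:
move_arm:
  moves:
    - [30, 0, 0, 0, 0]
    - [32, 0, 0, 0, 0]
    - [34, 0, 0, 0, 0]
    - [36, 0, 0, 0, 0]
    - [38, 0, 0, 0, 0]
    - [40, 0, 0, 0, 0]
    - [42, 0, 0, 0, 0]
    - [44, 0, 0, 0, 0]

```text
clock: 20.38
tcp_pos: [0.5693, -0.2424, 0.0902]
tcp_rot: [0.0, 1.0, -0.0, -0.0]
force: [-0.0, 0.4, 1.0]
finger_gap: 0.0441
gripper_force: 0.0
```

```bash
python3 - <<'E'
from h import *
f=grab_frame("scene");s=bot.observe();print(s["tcp_pos"],s["force"],s["torque"],s["finger_gap"],s["clock"])
save(f,"rel.png",(210,170,370,290),5)
E
```

```text
[ 0.56928404 -0.24243233  0.090235  ] [-0.26636038 -0.5871438  -0.4630132 ] [-0.00362071 -0.03432635  0.02737718] 0.044255551344856606 20.4333
```

View pics/rel.png

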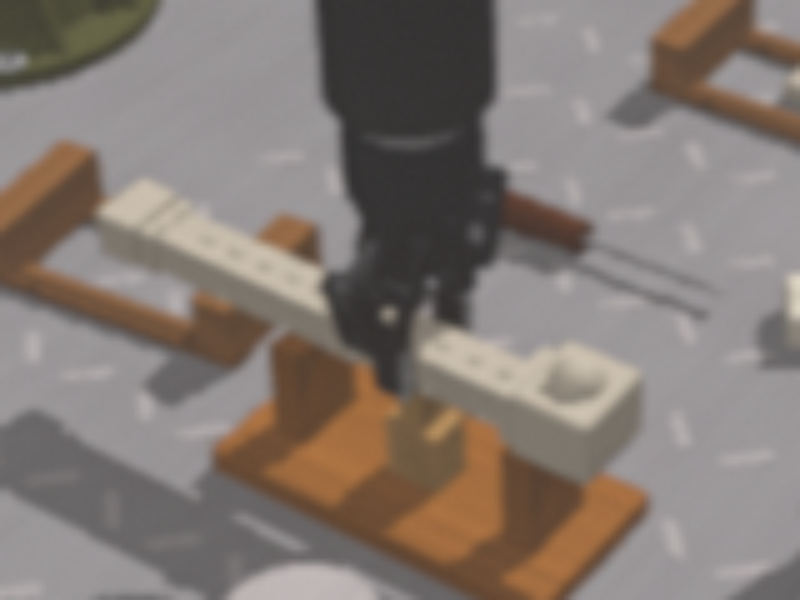

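Converted, 130 mm / 750 = 0.1733, 115 mm / 750 = 0.1533.

Call:
move_arm:
  moves:
    - [48, 0, 0, 0.004, 0]
    - [48, 0, 0, 0.0133, 0]
    - [48, 0, 0, 0.0333, 0]
    - [48, 0, 0, 0.0667, 0]
    - [48, 0, 0, 0.1067, 0]
    - [48, 0, 0, 0.1533, 0]
    - [48, 0, 0, 0.1733, 0]
    - [48, 0, 0, 0.1733, 0]

```text
clock: 21.1
tcp_pos: [0.5708, -0.2433, 0.2272]
tcp_rot: [0.002, 1.0, -0.0, 0.005]
force: [0.1, -0.8, 0.7]
finger_gap: 0.0484
gripper_force: 0.0
```

```bash
cat > lv.py <<'E'
from h import *
import sys
f=grab_frame("scene")
for i in range(3): grab_frame("top")
g=grab_frame("scene")
print("moved",np.abs(f["color"].astype(int)-g["color"])[180:290,220:340].mean(), bot.observe()["clock"])
for q in("cast","thick_end"):
  for r in nets.tip_of(g,q)[:1]: print(q,np.round(toworld(g,r["location"]),4))
a,b,k=210,170,5
im=cv2.resize(g["color"][b:290,a:370,::-1],None,fx=k,fy=k,interpolation=cv2.INTER_CUBIC)
x0,y=.5685-.047,-.2425
for t,col in((0,(0,255,0)),(.07,(0,0,255)),(-.07,(255,0,0))):
    Z=lambda x,z:.09+z-np.tan(t)*(x+x0-.5685)
    for x1,x2,w,z in((-.145,.125,.015,.026),(.125,.175,.028,.042)):
        P=[(x0+x1,y-w,Z(x1,z)),(x0+x2,y-w,Z(x2,z)),(x0+x2,y+w,Z(x2,z)),(x0+x1,y+w,Z(x1,z))]
        cv2.polylines(im,[np.int32([(proj(g,p)-[a,b]+.5)*k for p in P])],True,col,1)
cv2.imwrite("pics/"+sys.argv[1],im)
E
python3 lv.py lv1.png
```

```text
moved 1.4757323232323232 21.35
cast [ 0.5169 -0.24    0.0915]
thick_end [ 0.6676 -0.2404  0.1288]
```

View pics/lv1.png

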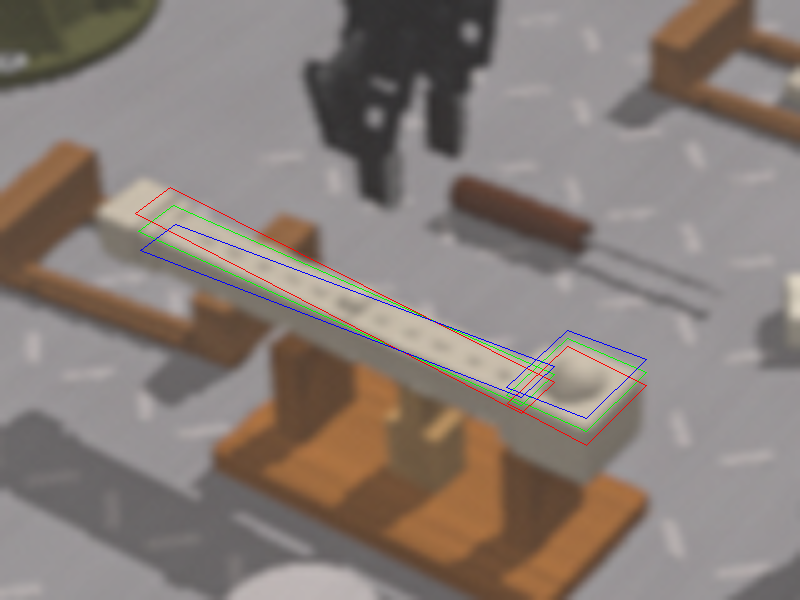

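The green outline for a level cast matches the cast, and the gripper is clear above it. I'll let it sit for a moment, check that nothing moved, then hand it in.

```bash
python3 - <<'E'
from h import *
fs=[grab_frame("scene")["color"].astype(float) for i in range(30)]
d=np.abs(np.mean(fs[:8],0)-np.mean(fs[-8:],0))[200:300,225:345]
print(d.mean(),d.max(),bot.observe()["clock"])
g=grab_frame("scene");print([np.round(toworld(g,nets.tip_of(g,q)[0]["location"]),4) for q in("cast","thick_end")])
if d.mean()<1.0: print(bot.job_done())
E
```

```text
0.23648611111111112 12.625 22.95
[array([ 8.107e-01, -2.230e-02, -1.000e-04]), array([ 0.6699, -0.2429,  0.1296])]
the job is handed in; nothing more can be done
None
```

The cast is resting level and still on the ridge alone, balanced about 47 mm from its middle towards the thick end, and the job was handed in at about 23 s.

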